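# Put the spanners back in their tool tray

## Task

Put the three spanners that lie in a pile on the grey mat back into the blue tool tray, each lying flat in the pocket of its own length; either way round will do. Begin with the small one on top: lift it off and put it away without dragging the two beneath it. Lower each spanner into its pocket rather than dropping it, and leave the other tools, such as the pliers and the pencil, where they are.

Things in the scene. Friction and masses are not known exactly. Their poses are not given: they have to be found in the camera images.
- spanner_small: Smallest combination spanner: worn steel, 147 mm long, heads 22 mm wide and 7 mm thick. Origin: underside, mid-shank (balance point); y along the shank to the open jaw, z up. Shank 8 mm wide (x), 6 mm high. Starts bridging the shanks of the two others, at right angles, underside 9 mm above the mat (mat top z = 0.003), tipped up to 2 degrees.
- spanner_medium: Middle-sized combination spanner: worn steel, 183 mm long, heads 28 mm wide and 9 mm thick. Origin: underside, mid-shank (balance point); y along the shank to the open jaw, z up. Shank 10 mm wide (x), 7 mm high. Starts flat on the grey mat (mat top z = 0.003), beside the other big one (shanks about 68 mm apart), under the small one.
- spanner_large: Largest combination spanner: worn steel, 225 mm long, heads 37 mm wide and 11 mm thick. Origin: underside, mid-shank (balance point); y along the shank to the open jaw, z up. Shank 12 mm wide (x), 9 mm high. Starts flat on the grey mat (mat top z = 0.003), beside the other big one (shanks about 68 mm apart), under the small one.
- pocket_small_floor (a point): Pocket for the small spanner, in a black insert (62 mm wide, any order) of the blue tray: yellow-floored recess 167 x 38 mm, 12 mm deep. Point: centre of the recess at floor level, 11 mm above the bench (rim 23 mm); y along it, z up. A common finger trough, 60 mm wide along y and 5 mm below the yellow floor, crosses all inserts at mid-length; the spanner bridges it.
- pocket_medium_floor (a point): Pocket for the medium spanner, in a black insert (62 mm wide, any order) of the blue tray: yellow-floored recess 203 x 44 mm, 12 mm deep. Point: centre of the recess at floor level, 11 mm above the bench (rim 23 mm); y along it, z up. A common finger trough, 60 mm wide along y and 5 mm below the yellow floor, crosses all inserts at mid-length; the spanner bridges it.
- pocket_large_floor (a point): Pocket for the large spanner, in a black insert (62 mm wide, any order) of the blue tray: yellow-floored recess 245 x 53 mm, 12 mm deep. Point: centre of the recess at floor level, 11 mm above the bench (rim 23 mm); y along it, z up. A common finger trough, 60 mm wide along y and 5 mm below the yellow floor, crosses all inserts at mid-length; the spanner bridges it.
- pliers: Black pliers, 58 x 190 x 16 mm, lying on the bench; to be left alone. Origin: centre of the underside, y along them.
- pencil: Flat red carpenter's pencil, 13 x 146 x 7 mm, lying on the bench; to be left alone. Origin: centre of the underside, y along it.

How it is judged:
By the outcome, as a careful person would: the job done as asked, in the order asked, and still so for the second after the job is handed in, with the robot touching nothing.
It also fails if it takes over 96 s, if anything falls off the work surface, if the arm or the gripper's body presses on something with over 40 N, if the wrist force passes 120 N, or if a joint passes its speed limit or range.

## Robot

A 6-joint arm with a two-finger parallel gripper is mounted at the origin on the work surface; the furniture and walls round the work are solid. World frame = base frame: x ahead of the robot, y to its left, z up, the work surface at z = 0. Lengths are in mm, angles in rad, forces in N, time in s.
With the tool pointing down it reaches from about 300 to 1000 mm from the base axis. Payload 5.1 kg.
Tool frame: the origin (TCP) lies midway between the tips of the shut fingers; the grasp point (between the pads) lies 19 mm behind it (r.pinch_z is the distance from the TCP to the grasp point, in mm); z points along the fingers, y is the line along which they close (so a half turn about z gives the same grasp; the last joint's range is limited). The gripper opens to 95 mm and grips with 3 to 60 N. Pads are 20 mm wide; open, the fingers measure 119 mm over their backs; the gripper's body (75 mm by 180 mm) begins 59 mm behind the grasp point.
Start: joints at [-1.31, 0.124, 1.65, -0, 1.367, -0.083], TCP at [219.061, -611.961, 214.656] pointing down, gripper open.
Joint ranges: [-2.61, 2.61], [-1.02, 2.33], [0.03, 2.71], [-1.35, 4.49], [0.32, 2.68], [-2.91, 2.91]. Speed limits (rad/s): [2.57, 2.57, 3.14, 3.14, 3.14, 3.14].

## Interface

Orientations are given as a unit quaternion [w, x, y, z].
In Python, from plant import r gives the robot as it stands. The module is installed in compiled form; this text tells all that it offers.
- The arm moves only by the shell command python3 -m pendant 'ROWS' [FORCE]. ROWS is JSON, a list of rows, each a list of 5 numbers: the opening, from 0 (shut) to 1 (fully open), then the shift along the tool's x, y, z in m, then the turn about the tool's z in degrees. A call has 1 to 10 rows; each row is the pose to reach, as a shift and turn from the pose commanded when the call began, along the tool's axes at that moment; what a row does not reach only later rows make up. A row lasts 1/10 s, in which the tool goes at most 50 mm and 8.59 degrees, less where a joint would pass 70% of its speed; a pose out of reach is approached as far as the arm can. A call with a gripper value outside its range is refused whole. The fingers move at their own pace and stop on an object; FORCE is the grip in N (left out, the last holds). Time passes only in rows, so rows that repeat a pose let the fingers close. It gives the time, the measured TCP pose, the force, the opening and the grip force at its end, in the units of the state.
- r.observe(): the state, without advancing time (a new reading comes with each control period).
- r.get_image(name): name is "scene" or "side" or "wrist"; returns a dict with "image" (384x512x3 uint8, red, green, blue), "z_map" (384x512 float32, mm along the optical axis (not along the pixel's ray), 0 where there is no reading), "vfov" (degrees; the focal length in pixels is half the picture's height over the tangent of half this angle, whatever the lens; pixels are square), "cx", "cy" (the principal point, pixels), "rvec" (rotation vector, rad) and "tvec" (3), from world to camera coordinates, as OpenCV has them. Camera axes: x right, y down, z forward; pixel columns grow to the right and rows downward; lengths in mm; the calibration is good to about 2 mm. The wrist camera is an equidistant fisheye: a pixel r from the principal point sees the ray r / f radians off the axis. A picture is of the moment at which its call begins.
- r.sign_off(): hands the job in; it is judged then, once.
The state is a dict: "time_s": time; "joints": joint angles; "dq": joint speeds; "joint_efforts": joint torques, N m; "tcp_pos": TCP position; "tcp_rot": TCP orientation; "ft_force": force on the tool from outside, world axes, zero at the start; "torque": the same for the moment, N m; "opening": opening from 0.0 (shut) to 1.0 (fully open); "finger_force": force on a finger pad.
Only numpy, scipy, OpenCV 4.12 (cv2) and the standard library are available. Lean on these libraries where they do the work, as an engineer would, in place of code of your own. Each camera call takes 0.05 s, during which the arm holds its last target. There are 200 camera calls.

## Working session

There is one attempt and no reset: what is moved stays moved. The work goes in short steps, Python scripts to look and compute and a shell command to move; the robot and the scene stay as the last step left them, time stands still between calls to the robot, and variables do not carry over. Pictures are saved under pics/ and viewed, at most 15 in all, crops included, and the job is handed in when it is done.

```bash
mkdir -p pics; cat > h.py <<'E'
import numpy as np, cv2
from plant import r
def cap(n):
    d=r.get_image(n); d['f']=d['image'].shape[0]/2/np.tan(np.radians(d['vfov'])/2)
    d['R']=cv2.Rodrigues(np.array(d['rvec'],float))[0]; d['t']=np.array(d['tvec'],float).ravel(); d['n']=n; return d
def save(d,p,crop=None,s=1):
    im=d['image'][:,:,::-1]
    if crop: x0,y0,x1,y1=crop; im=im[y0:y1,x0:x1]
    cv2.imwrite(p,cv2.resize(im,None,fx=s,fy=s,interpolation=cv2.INTER_CUBIC))
def cast(d,uv,z):
    uv=np.atleast_2d(np.array(uv,float)); a=(uv-[d['cx'],d['cy']])/d['f']
    if d['n']=='wrist':
        th=np.linalg.norm(a,axis=1,keepdims=True); k=np.where(th>1e-9,np.sin(th)/np.maximum(th,1e-9),1)
        v=np.hstack([a*k,np.cos(th)])
    else: v=np.hstack([a,np.ones((len(a),1))])
    w=v@d['R']; c=-d['R'].T@d['t']
    return c+w*((z-c[2])/w[:,2])[:,None]
E
python3 - <<'E'
from h import *
o=r.observe(); print(o['tcp_pos'],o['tcp_rot'],o['time_s'],o['opening'],r.pinch_z)
for n in('scene','side','wrist'):
    d=cap(n); save(d,f'pics/{n}0.png',s=1.5); print(n,d['vfov'],d['cx'],d['cy'],-d['R'].T@d['t'])
    np.save(n+'0.npy',d,allow_pickle=True)
E
```

```text
[ 218.89617336 -611.34206339  213.37338235] [-1.05268913e-03  9.85257389e-01  1.71075295e-01 -1.16332384e-04] 0.0 0.998869476002863 18.8
scene 50.356098178363766 254.9124027279289 196.5020105416503 [-522.91132526 -525.79296301  576.77693317]
side 42.68433878439092 268.1040725280929 191.23168398532707 [1523.33437025 -223.13553319  780.77045102]
wrist 65.70646984690485 254.94997739480664 193.27124712496095 [ 296.35798814 -584.34319451  382.65857682]
```

View pics/scene0.png

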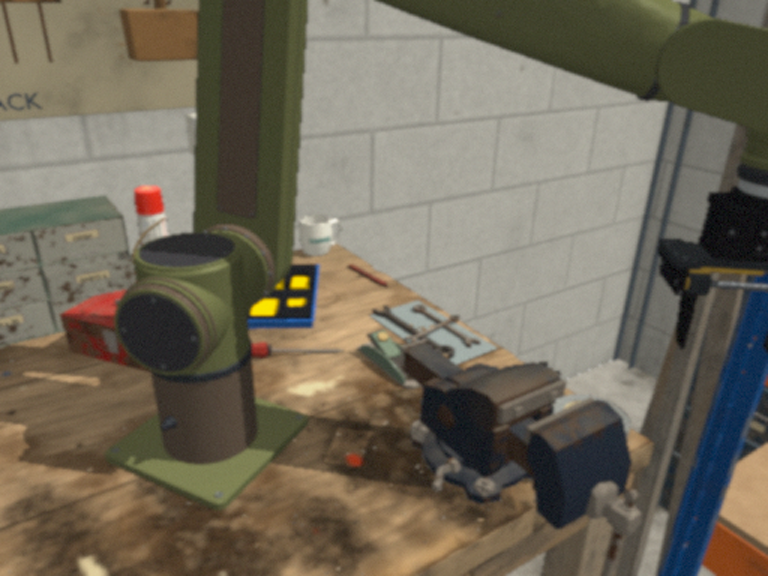

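View pics/side0.png

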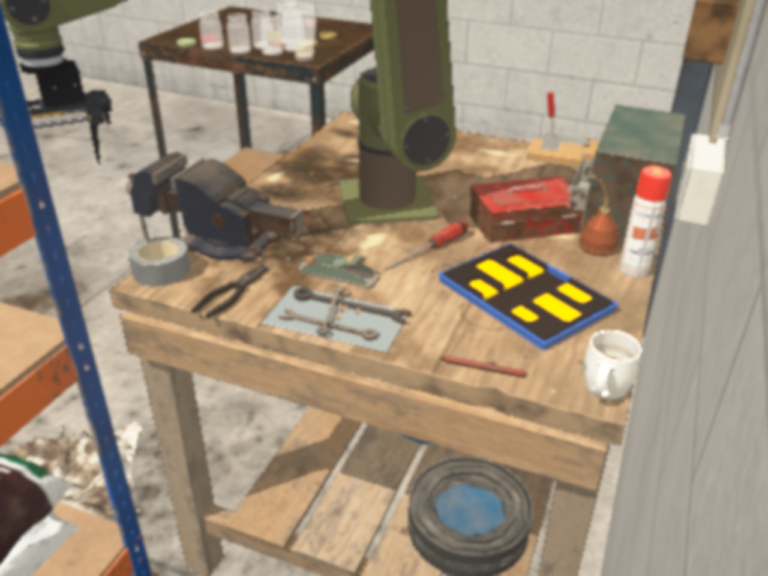

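View pics/wrist0.png

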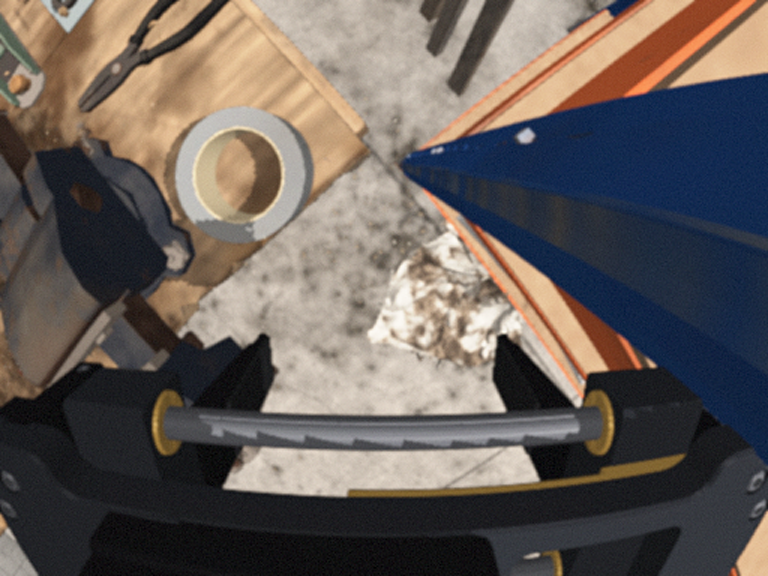

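Scene view: tray at (290,295), mat at (435,330), vise at (520,420) of the 1.5x picture. Side view: mat at (335,318), tray at (528,293), pliers at (230,290), pencil at (483,366). The wrist view shows the vise, tape roll and blue post near the start.

```bash
python3 - <<'E'
from h import *
d=np.load('side0.npy',allow_pickle=True).item()
P=np.array([[300,287],[412,320],[390,350],[265,325],[340,290],[333,335],[297,293],[410,316],[280,313],[378,335],[510,245],[615,303],[545,345],[440,280],[445,360],[525,373],[265,268],[197,308]])/1.5
for n,p in zip('mat mat mat mat sA sB LA LB MA MB tray tray tray tray pen pen pl pl'.split(),cast(d,P,5)): print(n,p.round())
# obstacle heights from depth
z=d['z_map']; v,u=np.mgrid[:384,:512]
c=np.stack([(u-d['cx'])/d['f']*z,(v-d['cy'])/d['f']*z,z],-1).reshape(-1,3)
w=((c-d['t'])@d['R']).reshape(384,512,3)
for n,b in dict(vise=(85,100,200,175),green=(200,165,255,192),cup=(385,220,430,270),rack=(0,20,60,250),can=(410,110,450,185),redbox=(310,115,385,160)).items():
    q=w[b[1]:b[3],b[0]:b[2]].reshape(-1,3); q=q[(z[b[1]:b[3],b[0]:b[2]].ravel()>0)&(q[:,2]>25)&(q[:,0]<1150)]
    print(n,np.percentile(q,[1,50,99],axis=0).round())
E
```

```text
mat [ 348. -215.    5.]
mat [479. -22.   5.]
mat [559. -73.   5.]
mat [ 461. -281.    5.]
sA [ 367. -141.    5.]
sB [ 505. -165.    5.]
LA [ 367. -221.    5.]
LB [466. -24.   5.]
MA [ 428. -254.    5.]
MB [515. -88.   5.]
tray [242. 227.   5.]
tray [474. 363.   5.]
tray [579. 192.   5.]
tray [356.  54.   5.]
pen [597.  13.   5.]
pen [646. 136.   5.]
pl [ 271. -280.    5.]
pl [ 393. -402.    5.]
vise [[  44. -541.   28.]
 [ 178. -392.   98.]
 [ 285. -216.  157.]]
green [[ 270. -198.   25.]
 [ 320. -130.   32.]
 [ 342.  -90.   49.]]
cup [[652. 214.  26.]
 [707. 254.  62.]
 [746. 295.  86.]]
rack [[ 198. -688.   37.]
 [ 318. -634.  311.]
 [ 400. -559.  466.]]
can [[258. 421.  28.]
 [370. 443. 132.]
 [392. 517. 217.]]
redbox [[ 80. 174.  26.]
 [190. 271.  74.]
 [223. 382. 115.]]
```

```bash
python3 -m pendant '[[1,0.01,-0.015,-0.005,0],[1,0.04,-0.055,-0.01,3],[1,0.075,-0.1,-0.01,8],[1,0.11,-0.145,-0.01,12],[1,0.145,-0.195,-0.01,16],[1,0.18,-0.24,-0.01,20],[1,0.215,-0.29,-0.01,24],[1,0.25,-0.335,-0.01,28],[1,0.275,-0.37,-0.01,30],[1,0.288,-0.386,-0.01,30]]'
cat >> h.py <<'E'
def tool():
    o=r.observe(); w,x,y,z=o['tcp_rot']
    from scipy.spatial.transform import Rotation as Ro
    M=Ro.from_quat([x,y,z,w]).as_matrix(); return np.array(o['tcp_pos']),M
E
python3 - <<'E'
from h import *
d=cap('wrist'); np.save('w1.npy',d,allow_pickle=True); save(d,'pics/w1.png',s=1.5)
p,M=tool(); print(p,M.round(4),-d['R'].T@d['t'])
E
```

```text
time_s: 1.15
tcp_pos: [355.8, -162.8, 224.5]
tcp_rot: [0.0, 0.996, -0.091, 0.0]
ft_force: [1.4, 0.2, 0.9]
opening: 1.002
finger_force: 0.0
[ 357.73634827 -156.36271791  224.48786028] [[ 0.9853 -0.171   0.0022]
 [-0.171  -0.9853  0.005 ]
 [ 0.0013 -0.0053 -1.    ]] [ 436.49751439 -177.44230293  393.71576198]
```

View pics/w1.png

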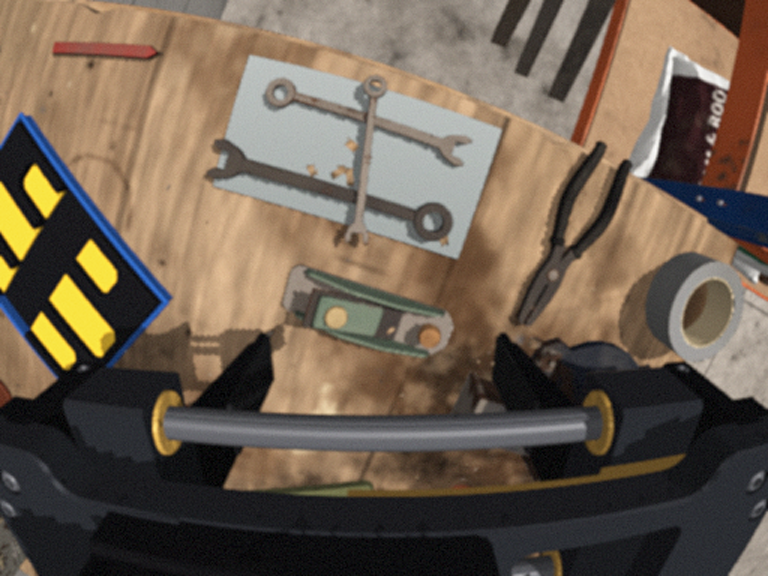

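The wrist view from above: small spanner from ring (374,86) to jaw (357,235). Medium from ring (281,93) to jaw (458,150). Large from jaw (225,160) to ring (433,220). Tray at left, its near corner at (170,298).

```bash
python3 - <<'E'
from h import *
d=np.load('w1.npy',allow_pickle=True).item()
g=d['image'].astype(float); 
def line(name,a,b,z,L):
    a,b=np.array(a)/1.5,np.array(b)/1.5
    # refine shank centre: centroid of contrast to local mat across the shank at several stations
    t=b-a; n=np.array([-t[1],t[0]])/np.linalg.norm(t); pts=[]
    gray=cv2.GaussianBlur(cv2.cvtColor(d['image'],cv2.COLOR_RGB2LAB),(3,3),0).astype(np.float32)
    for s in np.linspace(.25,.75,26):
        c=a+s*t; k=np.arange(-8,8.1,.5); q=(c+np.outer(k,n)).astype(np.float32)
        pr=np.stack([cv2.remap(gray[:,:,i],q[:,:1],q[:,1:],cv2.INTER_LINEAR).ravel() for i in range(3)],1)
        w=np.linalg.norm(pr-np.median(pr[np.abs(k)>5],0),axis=1); w[w<.5*w.max()]=0; w[abs(k)>4.5]=0
        pts.append(c+n*(w@k)/w.sum())
    P=cast(d,pts,z)[:,:2]; vx,vy,x0,y0=cv2.fitLine(P.astype(np.float32),cv2.DIST_HUBER,0,.1,.1).ravel()
    E=cast(d,[a,b],z)[:,:2]; u=np.array([vx,vy]); u*=np.sign(u@(E[1]-E[0])); o=np.array([x0,y0])
    res=(P-o)@np.array([-u[1],u[0]])
    e=o+np.outer((E-o)@u,u); print(name,'ends',e.round(1).tolist(),'L',np.linalg.norm(e[1]-e[0]).round(1),L,'mid',e.mean(0).round(1),'ang',np.degrees(np.arctan2(u[1],u[0])).round(1),'res',np.median(abs(res)).round(2))
line('small ring->jaw',(376,75),(356,244),16,147)
line('medium ring->jaw',(265,89),(470,157),9,183)
line('large ring->jaw',(453,226),(207,155),11,225)
p,M=tool(); print(p)
E
python3 - <<'E'
import sys; sys.path.insert(0,'.')
from h import *
d=np.load('w1.npy',allow_pickle=True).item(); save(d,'pics/w1c.png',(130,30,330,180),4)
E
```

```text
small ring->jaw ends [[511.1, -178.9], [369.6, -144.6]] L 145.6 147 mid [ 440.4 -161.8] ang 166.4 res 0.74
medium ring->jaw ends [[519.2, -89.5], [425.4, -251.6]] L 187.3 183 mid [ 472.3 -170.5] ang -120.0 res 0.28
large ring->jaw ends [[368.0, -226.9], [474.2, -25.6]] L 227.6 225 mid [ 421.1 -126.3] ang 62.2 res 0.09
[ 357.73634827 -156.36271791  224.48786028]
```

View pics/w1c.png

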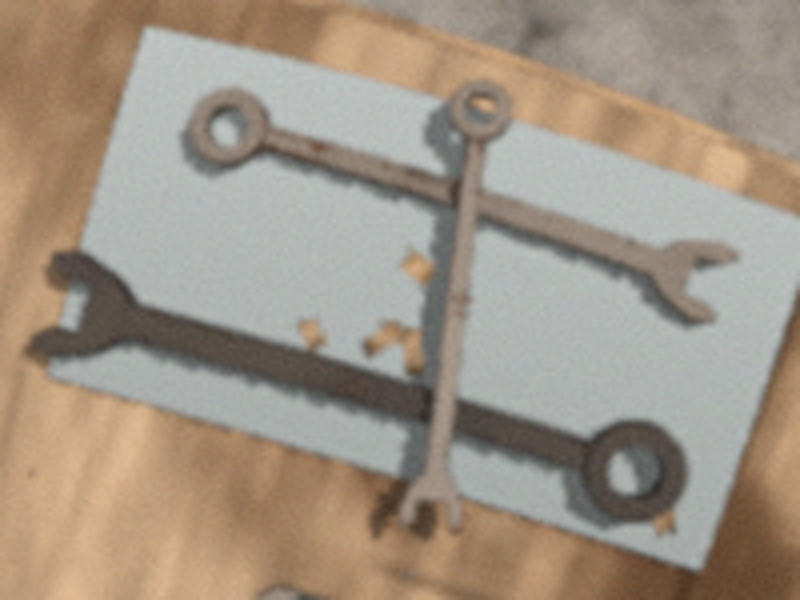

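The crop shows the small spanner's shank from (472,180) to (442,440), heads at (480,110) and (433,503), lying on the medium (grey) and large (dark) shanks. It is about 79° to them.

```bash
cat >> h.py <<'E'
def rel(world,ang=None):
    """shift in tool axes (m) to bring TCP to world; turn (deg) to bring tool x along ang (mod 180)"""
    p,M=tool(); s=M.T@(np.array(world)-p)/1000; t=np.degrees(np.arctan2(M[1,0],M[0,0]))
    k=None if ang is None else round(-((ang-t+90)%180-90),1)
    return s.round(4),k
E
python3 - <<'E'
from h import *
d=np.load('w1.npy',allow_pickle=True).item()
f=lambda q:np.array(q)/4+[130,30]
P=cast(d,f([[480,110],[433,503],[472,180],[442,440]]),16); print(P.round(1))
a=lambda i,j:np.degrees(np.arctan2(*(P[i]-P[j])[[1,0]])); print(a(0,1),a(2,3))
p,M=tool(); print(p,np.degrees(np.arctan2(M[1,0],M[0,0])))
print(rel([441,-162,100],(a(0,1)+a(2,3))/2))
print('depth check',[(d['z_map'][int(v),int(u)]) for u,v in f([[460,300],[560,300],[350,375]])])
E
```

```text
[[ 500.  -183.1   16. ]
 [ 378.9 -145.3   16. ]
 [ 478.1 -176.5   16. ]
 [ 398.4 -152.    16. ]]
-17.34174510960207 -17.10966005728121
[ 357.73634827 -156.36271791  224.48786028] -9.8485855082009
(array([ 0.0828, -0.008 ,  0.1246]), np.float64(7.4))
depth check [np.float32(361.16635), np.float32(374.72195), np.float32(371.46603)]
```

```bash
python3 -m pendant '[[0.5,0.015,0,0.01,2],[0.5,0.04,-0.003,0.04,5],[0.5,0.065,-0.005,0.08,7],[0.5,0.081,-0.006,0.105,7.4],[0.5,0.081,-0.006,0.11,7.4],[0.5,0.081,-0.006,0.11,7.4],[0.5,0.081,-0.006,0.11,7.4]]'
python3 - <<'E'
from h import *
d=cap('wrist'); np.save('w2.npy',d,allow_pickle=True); save(d,'pics/w2.png',s=1.5)
p,M=tool(); print(p,M[:,2],np.degrees(np.arctan2(M[1,0],M[0,0])),d['R'][2],r.observe()['opening'])
E
```

```text
time_s: 1.9
tcp_pos: [436.8, -173.8, 116.0]
tcp_rot: [0.0, 0.988, -0.154, 0.001]
ft_force: [-0.2, 0.2, 1.2]
opening: 0.515
finger_force: 0.0
[ 437.15287851 -173.96489782  116.52163826] [ 0.00263757 -0.0015404  -0.99999534] -17.720662364112606 [-0.27183402  0.08603679 -0.95849045] 0.5093044784598767
```

View pics/w2.png

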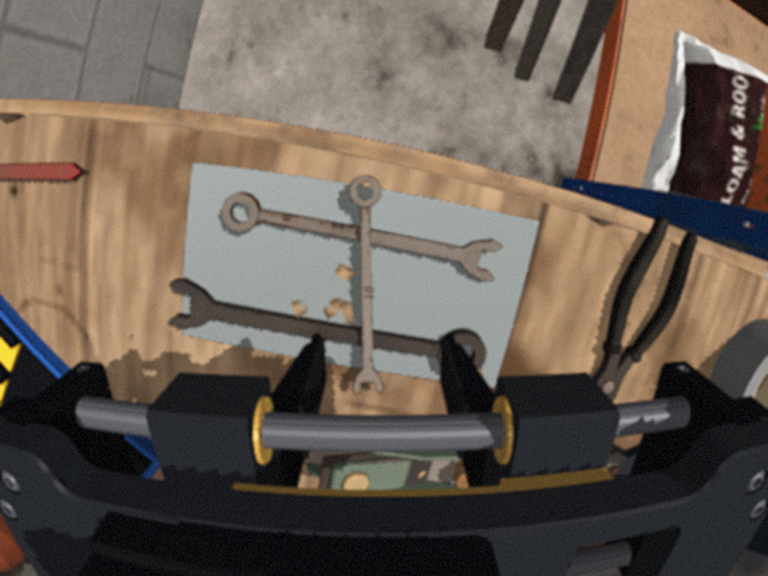

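Closer wrist view: small spanner's ring is at (365,191), jaw at (369,380), nearly upright in the picture.

```bash
python3 - <<'E'
from h import *
d=np.load('w2.npy',allow_pickle=True).item()
P=cast(d,np.array([[365,191],[368.5,379],[364.5,225],[368,350],[365,175],[369,392]])/1.5,16); print(P.round(1))
a=lambda i,j:np.degrees(np.arctan2(*(P[i]-P[j])[[1,0]])); print(a(0,1),a(2,3),np.linalg.norm(P[4]-P[5]),(P[4]+P[5])/2)
P=cast(d,np.array([[223,212],[500,262],[475,350],[173,303]])/1.5,9); print(P.round(1))
mat=cast(d,np.array([[192,164],[538,220]])/1.5,3); print(np.linalg.norm(mat[0]-mat[1]))
o=r.observe();print(o['tcp_pos'],o['dq'])
for h in (70,8): print(rel([440,-165,h],-17.8))
E
```

```text
[[ 500.7 -183.1   16. ]
 [ 381.2 -146.    16. ]
 [ 481.1 -176.4   16. ]
 [ 401.9 -152.5   16. ]
 [ 509.9 -186.1   16. ]
 [ 371.4 -143.1   16. ]]
-17.278375308222788 -16.78437509608304 145.06810548318126 [ 440.66037424 -164.5958812    16.        ]
[[ 518.   -91.4    9. ]
 [ 431.2 -252.2    9. ]
 [ 376.  -221.1    9. ]
 [ 472.4  -30.1    9. ]]
232.63879648796586
[ 437.15287851 -173.96489782  116.52163826] [-0.00211921 -0.00805337 -0.00174926  0.00058946 -0.00416272  0.00218516]
(array([-0.0002, -0.0094,  0.0465]), np.float64(0.1))
(array([-0.0003, -0.0095,  0.1085]), np.float64(0.1))
```

```bash
python3 -m pendant '[[0.5,0,-0.004,0.01,-0.5],[0.4,0,-0.009,0.03,-0.5],[0.35,0,-0.0093,0.055,-0.5],[0.35,0,-0.0093,0.075,-0.5],[0.3,0,-0.0093,0.085,-0.5],[0.3,0,-0.0093,0.085,-0.5],[0.3,0,-0.0093,0.085,-0.5],[0.3,0,-0.0093,0.085,-0.5]]' 20
python3 - <<'E'
from h import *
print(r.observe()['tcp_pos'],r.observe()['opening'],rel([440.5,-164.5,7],-17.2))
d=cap('wrist');np.save('w3.npy',d,allow_pickle=True); save(d,'pics/w3.png',(150,150,400,300),3)
E
```

```text
time_s: 2.75
tcp_pos: [440.6, -165.0, 31.1]
tcp_rot: [0.0, 0.989, -0.15, 0.001]
ft_force: [-0.4, 0.7, 0.1]
opening: 0.3
finger_force: 0.0
[ 440.56099815 -164.99951576   31.09485492] 0.29973866141326 (array([-0.0003, -0.0005,  0.0241]), np.float64(-0.0))
```

View pics/w3.png

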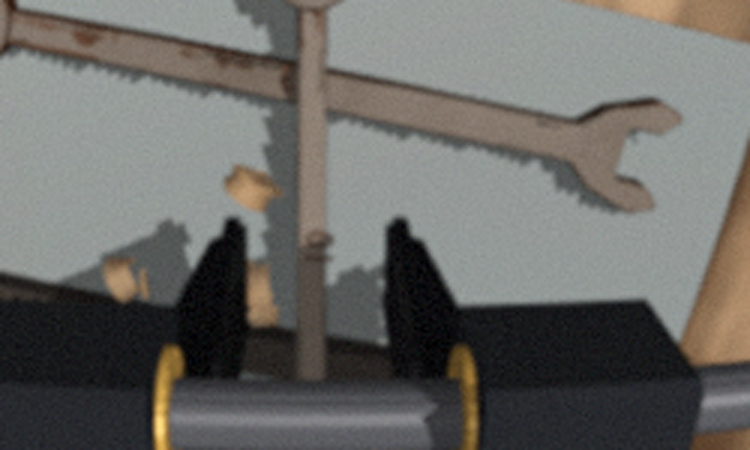

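Finger tips at (237,222) and (398,222) straddle the shank at (314,240), centred. Descend and grip.

```bash
python3 -m pendant '[[0.3,0,-0.0005,0.01,0],[0.3,0,-0.0005,0.02,0],[0.3,0,-0.0005,0.024,0],[0.3,0,-0.0005,0.024,0],[0.2,0,-0.0005,0.024,0],[0.1,0,-0.0005,0.024,0],[0,0,-0.0005,0.024,0],[0,0,-0.0005,0.024,0],[0,0,-0.0005,0.024,0],[0,0,-0.0005,0.024,0]]' 20
```

```text
time_s: 3.8
tcp_pos: [440.0, -164.1, 6.0]
tcp_rot: [0.0, 0.989, -0.15, 0.0]
ft_force: [-0.3, 0.7, 1.4]
opening: 0.069
finger_force: 20.0
```

```bash
python3 -m pendant '[[0,0,0,0,0],[0,0,0,-0.005,0],[0,0,0,-0.015,0],[0,0,0,-0.03,0],[0,0,0,-0.06,0],[0,0,0,-0.1,0],[0,0,0,-0.14,0],[0,0,0,-0.17,0],[0,0,0,-0.18,0],[0,0,0,-0.18,0]]' 35
python3 - <<'E'
from h import *
print(rel([357,155,180],-17.2))
d=cap('side'); save(d,'pics/s1.png',(150,120,430,260),2.8)
d=np.load('w1.npy',allow_pickle=True).item()
print(cast(d,np.array([[22,117],[170,298],[25,180],[60,200],[80,245],[115,287]])/1.5,20).round())
E
```

```text
time_s: 4.8
tcp_pos: [440.5, -164.4, 187.6]
tcp_rot: [0.001, 0.989, -0.15, 0.002]
ft_force: [-0.2, 0.2, -1.1]
opening: 0.061
finger_force: 35.0
(array([-0.1742, -0.2804,  0.0067]), np.float64(-0.0))
[[581. 180.  20.]
 [355.  43.  20.]
 [514. 192.  20.]
 [479. 146.  20.]
 [428. 133.  20.]
 [378. 103.  20.]]
```

View pics/s1.png

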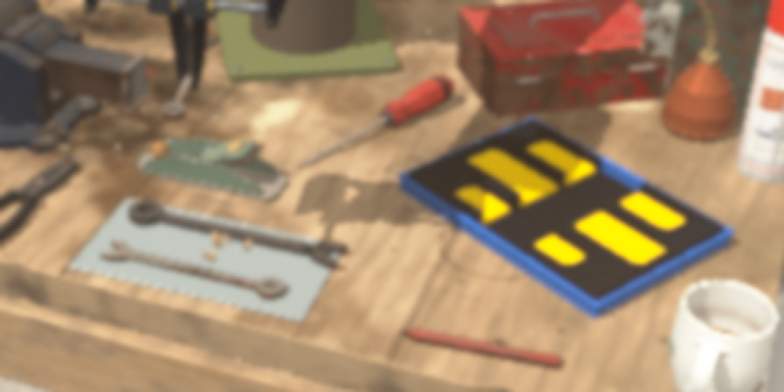

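The small spanner is off, with large and medium still in place. Tray pockets run along the tray's long side. The near row, halves at (483,203) and (560,250), is the shortest, the middle row the longest. Next, look at the tray from above.

```bash
python3 -m pendant '[[0,-0.01,-0.01,-0.005,-2],[0,-0.03,-0.035,-0.01,-7],[0,-0.06,-0.065,-0.015,-13],[0,-0.09,-0.1,-0.015,-19.5],[0,-0.12,-0.135,-0.015,-26],[0,-0.15,-0.17,-0.015,-32.5],[0,-0.18,-0.2,-0.015,-38],[0,-0.205,-0.23,-0.015,-43],[0,-0.22,-0.247,-0.015,-46.5],[0,-0.225,-0.252,-0.015,-47.6]]'
python3 -m pendant '[[0,0,0,0,0],[0,0,0,0,0],[0,0,0,0,0]]'
python3 - <<'E'
from h import *
d=cap('wrist'); np.save('w4.npy',d,allow_pickle=True); save(d,'pics/w4.png',s=1.5)
p,M=tool(); print(p,np.degrees(np.arctan2(M[1,0],M[0,0])))
y=cv2.inRange(cv2.cvtColor(d['image'],cv2.COLOR_RGB2HSV),(22,150,80),(35,255,255))
for c in cv2.findContours(y,cv2.RETR_EXTERNAL,cv2.CHAIN_APPROX_NONE)[0]:
    if cv2.contourArea(c)<40: continue
    P=cast(d,c.reshape(-1,2),11)[:,:2].astype(np.float32); rc=cv2.minAreaRect(P); b=cv2.boxPoints(rc)
    m=cv2.moments(c); print(np.round([m['m10']/m['m00']*1.5,m['m01']/m['m00']*1.5]),np.round(rc[0],1),np.round(rc[1],1),round(rc[2],1))
E
```

```text
time_s: 5.85
tcp_pos: [297.2, 144.5, 198.0]
tcp_rot: [-0.0, 0.964, 0.265, -0.002]
ft_force: [-0.0, -1.3, -0.6]
opening: 0.061
finger_force: 35.0
time_s: 6.15
tcp_pos: [299.5, 142.4, 200.1]
tcp_rot: [0.0, 0.965, 0.261, -0.001]
ft_force: [-0.1, -0.5, -0.1]
opening: 0.061
finger_force: 35.0
[299.61308414 142.44854277 200.32051822] 30.2511920628558
[364. 236.] [309.8 165.7] [20.7  9.3] 77.5
[383. 210.] [335.1 162.4] [21.5 21.5] 75.4
[468. 165.] [402.5 122. ] [55.4 38.1] 29.8
[395. 170.] [355.  166.4] [93.8 53.9] 29.9
[312. 174.] [332.6 226.7] [72.9 44.3] 29.4
[469.  32.] [500.  178.8] [55.4 39.2] 29.0
[392.  29.] [468.3 231.5] [51.9 55.1] 30.5
[313.  30.] [438.2 286.7] [55.3 45.9] 31.4
```

View pics/w4.png

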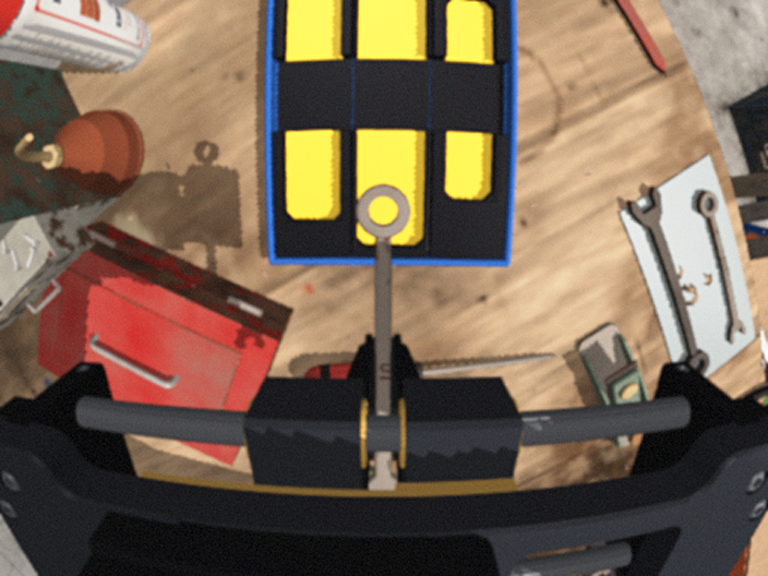

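The tray is seen cleanly: pocket columns are small (right, 468,165), large (middle, 392), medium (left, 312). The held spanner is straight in the tool with its ring at (382,212).

```bash
python3 - <<'E'
from h import *
d=np.load('w4.npy',allow_pickle=True).item(); p,M=tool()
P=cast(d,np.array([[382.5,212],[382.5,187],[383,300],[383,360]])/1.5,p[2]+10)
print(((P-p)@M).round(1))
print(rel([451.2,150.4,70],30.2),rel([451.2,150.4,6.5],30.2))
E
```

```text
[[ 63.3   0.5 -10. ]
 [ 72.3   0.5 -10.1]
 [ 30.3   0.7 -10. ]
 [  5.4   0.7 -10. ]]
(array([0.1351, 0.0695, 0.1302]), np.float64(0.1)) (array([0.1351, 0.0695, 0.1937]), np.float64(0.1))
```

```bash
python3 -m pendant '[[0,0.01,0.005,0,0],[0,0.035,0.02,0,0],[0,0.07,0.037,0.02,0],[0,0.1,0.053,0.05,0],[0,0.125,0.065,0.08,0],[0,0.135,0.0695,0.11,0],[0,0.135,0.0695,0.13,0],[0,0.135,0.0695,0.14,0],[0,0.135,0.0695,0.14,0],[0,0.135,0.0695,0.14,0]]'
python3 - <<'E'
from h import *
print(rel([451.2,150.4,60],30.2),rel([451.2,150.4,6.5],30.2))
E
```

```text
time_s: 7.2
tcp_pos: [451.5, 151.4, 61.6]
tcp_rot: [0.0, 0.965, 0.262, 0.001]
ft_force: [0.1, -0.7, -0.7]
opening: 0.064
finger_force: 35.0
(array([-0.0008,  0.0007,  0.0016]), np.float64(0.2)) (array([-0.0009,  0.0007,  0.0551]), np.float64(0.2))
```

```bash
python3 -m pendant '[[0,-0.001,0.001,0.01,0],[0,-0.001,0.001,0.025,0],[0,-0.001,0.001,0.038,0],[0,-0.001,0.001,0.045,0],[0,-0.001,0.001,0.049,0],[0,-0.001,0.001,0.051,0],[0,-0.001,0.001,0.051,0],[0,-0.001,0.001,0.051,0]]'
```

```text
time_s: 8.0
tcp_pos: [451.0, 150.4, 10.1]
tcp_rot: [0.0, 0.965, 0.262, 0.0]
ft_force: [-0.5, 0.1, -2.3]
opening: 0.063
finger_force: 35.0
```

```bash
python3 -m pendant '[[0,0,0,0.001,0],[0,0,0,0.002,0],[0,0,0,0.003,0],[0,0,0,0.0035,0],[0,0,0,0.0035,0]]'
```

```text
time_s: 8.5
tcp_pos: [450.8, 150.3, 6.4]
tcp_rot: [0.0, 0.965, 0.262, 0.0]
ft_force: [-0.5, -0.1, 1.4]
opening: 0.058
finger_force: 35.0
```

```bash
python3 -m pendant '[[0,0,0,0,0],[0.1,0,0,0,0],[0.15,0,0,0,0],[0.25,0,0,0,0],[0.3,0,0,0,0],[0.3,0,0,0,0],[0.3,0,0,-0.01,0],[0.3,0,0,-0.03,0],[0.3,0,0,-0.06,0],[0.3,0,0,-0.1,0]]' 5
python3 -m pendant '[[0.5,-0.02,0,-0.04,0],[0.5,-0.05,0,-0.07,0],[0.5,-0.08,0,-0.1,0],[0.5,-0.1,0,-0.11,0],[0.5,-0.1,0,-0.11,0],[0.5,-0.1,0,-0.11,0]]'
python3 - <<'E'
from h import *
d=cap('wrist'); save(d,'pics/w5.png',s=1.2)
p,M=tool(); t=np.degrees(np.arctan2(M[1,0],M[0,0])); print(p,t)
print(rel([357,-200,215],-30))
E
```

```text
time_s: 9.5
tcp_pos: [448.7, 150.0, 105.8]
tcp_rot: [-0.0, 0.965, 0.262, -0.002]
ft_force: [0.5, -0.3, -0.5]
opening: 0.297
finger_force: 0.0
time_s: 10.1
tcp_pos: [364.3, 99.8, 216.2]
tcp_rot: [-0.0, 0.965, 0.262, 0.001]
ft_force: [-0.4, -0.7, -0.1]
opening: 0.497
finger_force: 0.0
[364.19970643  99.85937174 215.49625938] 30.394079982875983
(array([-0.1579,  0.255 ,  0.0005]), np.float64(60.4))
```

View pics/w5.png

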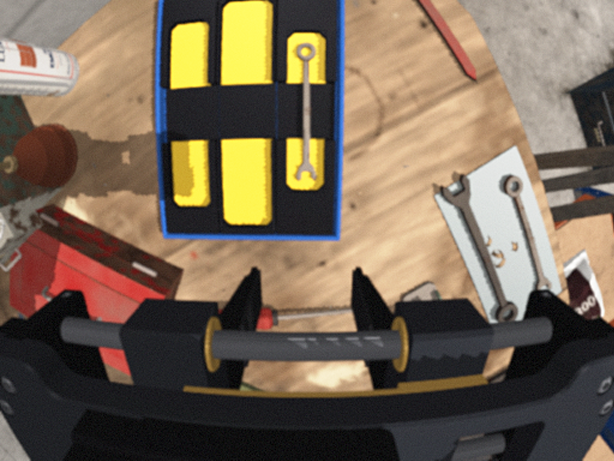

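The small spanner lies in its pocket, from (306,50) to (306,172). Now hover over the medium one.

```bash
python3 -m pendant '[[0.5,-0.002,0.015,0,-1],[0.5,-0.006,0.05,0,-5],[0.5,-0.012,0.09,0,-10],[0.5,-0.018,0.13,0,-15],[0.5,-0.025,0.17,0.02,-20],[0.5,-0.032,0.21,0.045,-24],[0.5,-0.038,0.25,0.07,-28],[0.5,-0.042,0.278,0.09,-30],[0.5,-0.043,0.2885,0.1,-30.6],[0.5,-0.043,0.2885,0.105,-30.6]]'
python3 -m pendant '[[0.5,0,0,0,0],[0.5,0,0,0,0],[0.5,0,0,0,0]]'
python3 - <<'E'
from h import *
d=cap('wrist'); np.save('w6.npy',d,allow_pickle=True); save(d,'pics/w6.png',s=1.5)
p,M=tool(); print(p,np.degrees(np.arctan2(M[1,0],M[0,0])))
E
```

```text
time_s: 11.15
tcp_pos: [472.6, -170.9, 108.5]
tcp_rot: [-0.002, 0.862, 0.507, -0.001]
ft_force: [-0.1, 0.1, -0.6]
opening: 0.501
finger_force: 0.0
time_s: 11.45
tcp_pos: [473.7, -170.1, 112.4]
tcp_rot: [0.001, 0.861, 0.508, 0.001]
ft_force: [-0.2, -1.2, 0.0]
opening: 0.502
finger_force: 0.0
[ 473.70296136 -170.24766189  112.3971614 ] 61.07068587079657
```

View pics/w6.png

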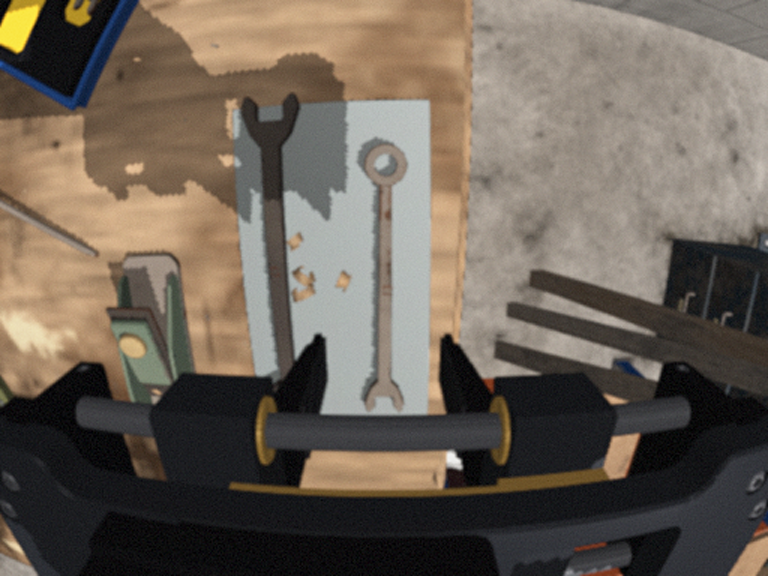

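Medium spanner: ring (385,165), shank (386,200) to (383,365), jaw tips near (383,408). Large: jaw tips (248,97)/(295,97), shank (270,150) to (287,360).

```bash
cat > seg.py <<'E'
from h import *
def shank(d,rows,c0,c1,z,hw=16):
    """shank centre by the two steepest edges along image rows (native px)"""
    g=cv2.GaussianBlur(cv2.cvtColor(d['image'],cv2.COLOR_RGB2GRAY),(3,3),0).astype(float); pts=[]
    for v in range(*rows):
        u0=c0+(c1-c0)*(v-rows[0])/(rows[1]-rows[0]); a=int(u0-hw); p=g[v,a:a+2*hw]
        gr=np.gradient(p); pts.append(((a+(gr.argmin()+gr.argmax())/2),v))
    P=cast(d,pts,z)[:,:2].astype(np.float32); l=cv2.fitLine(P,cv2.DIST_HUBER,0,.1,.1).ravel()
    return l, np.degrees(np.arctan2(l[1],l[0]))
E
python3 - <<'E'
from seg import *
d=np.load('w6.npy',allow_pickle=True).item(); p,M=tool()
P=cast(d,np.array([[385,144],[383,411],[386,200],[383,365],[385,165]])/1.5,9)
a=lambda i,j:np.degrees(np.arctan2(*(P[i]-P[j])[[1,0]])); print(P.round(1)); print(a(2,3),a(4,1),np.linalg.norm(P[0]-P[1]),(P[0]+P[1])/2)
print(shank(d,(140,235),257.3,255.5,9,9))
print(((P-p)@M).round(1))
L=cast(d,np.array([[271,97],[270,150],[287,360]])/1.5,11);print('large',L.round(1),a)
E
```

```text
[[ 520.2  -91.4    9. ]
 [ 431.2 -249.8    9. ]
 [ 504.1 -121.7    9. ]
 [ 449.1 -217.4    9. ]
 [ 514.  -102.6    9. ]]
60.124265831450856 60.66462681734155 181.71855762851678 [ 475.71208263 -170.61203548    9.        ]
(array([   0.51361424,    0.8580212 ,  479.0757    , -160.97453   ],
      dtype=float32), np.float32(59.09512))
[[ 91.5   2.3 103.4]
 [-90.2   1.1 103.4]
 [ 57.2   2.9 103.4]
 [-53.2   1.1 103.4]
 [ 78.6   2.3 103.4]]
large [[ 474.8  -30.7   11. ]
 [ 458.   -59.2   11. ]
 [ 393.9 -182.3   11. ]] <function <lambda> at 0x7fdadba93f60>
```

```bash
python3 -m pendant '[[0.4,0,0.001,0.01,0.7],[0.35,0.0005,0.002,0.03,0.7],[0.3,0.0005,0.002,0.06,0.7],[0.3,0.0005,0.002,0.085,0.7],[0.3,0.0005,0.002,0.098,0.7],[0.3,0.0005,0.002,0.1,0.7],[0.3,0.0005,0.002,0.1,0.7],[0.3,0.0005,0.002,0.1,0.7]]' 20
```

```text
time_s: 12.3
tcp_pos: [476.3, -171.9, 12.6]
tcp_rot: [0.001, 0.865, 0.502, 0.001]
ft_force: [0.0, -0.8, 0.3]
opening: 0.297
finger_force: 0.0
```

```bash
python3 -m pendant '[[0.3,0,-0.001,0.003,0],[0.3,0,-0.001,0.006,0],[0.3,0,-0.001,0.008,0],[0.2,0,-0.001,0.008,0],[0.1,0,-0.001,0.008,0],[0,0,-0.001,0.008,0],[0,0,-0.001,0.008,0],[0,0,-0.001,0.008,0]]' 25
```

```text
time_s: 13.1
tcp_pos: [474.4, -171.0, 3.3]
tcp_rot: [0.0, 0.865, 0.502, 0.0]
ft_force: [0.1, -0.5, 1.1]
opening: 0.084
finger_force: 25.2
```

```bash
python3 -m pendant '[[0,0,0,0,0],[0,0,0,0,0],[0,0,0,-0.005,0],[0,0,0,-0.015,0],[0,0,0,-0.035,0],[0,0,0,-0.065,0],[0,0,0,-0.095,0],[0,0,0,-0.115,0],[0,0,0,-0.12,0],[0,0,0,-0.12,0]]' 40
```

```text
time_s: 14.1
tcp_pos: [474.7, -171.1, 124.1]
tcp_rot: [0.001, 0.865, 0.502, 0.001]
ft_force: [0.3, -0.8, -0.7]
opening: 0.085
finger_force: 40.0
```

```bash
python3 - <<'E'
from h import *
d=np.load('side0.npy',allow_pickle=True).item()
z=d['z_map']; v,u=np.mgrid[:384,:512]
c=np.stack([(u-d['cx'])/d['f']*z,(v-d['cy'])/d['f']*z,z],-1).reshape(-1,3)
w=((c-d['t'])@d['R'])
q=w[(z.ravel()>0)&(w[:,2]>60)&(w[:,0]>200)&(w[:,0]<480)&(w[:,1]>220)&(w[:,1]<480)]
H,xe,ye=np.histogram2d(q[:,0],q[:,1],bins=[np.arange(200,481,40),np.arange(220,481,40)])
Z=np.zeros_like(H)
for a in q: Z[int((a[0]-200)//40),int((a[1]-220)//40)]=max(Z[int((a[0]-200)//40),int((a[1]-220)//40)],a[2])
print(Z.round())
print(rel([389.7,259.8,124],30.1),rel([389.7,259.8,124],30.1+0))
E
```

```text
Traceback (most recent call last):
IndexError: index 6 is out of bounds for axis 1 with size 6
```

```bash
python3 - <<'E'
from h import *
d=np.load('side0.npy',allow_pickle=True).item()
z=d['z_map']; v,u=np.mgrid[:384,:512]
c=np.stack([(u-d['cx'])/d['f']*z,(v-d['cy'])/d['f']*z,z],-1).reshape(-1,3)
w=((c-d['t'])@d['R'])
q=w[(z.ravel()>0)&(w[:,2]>60)&(w[:,0]>200)&(w[:,0]<480)&(w[:,1]>220)&(w[:,1]<460)]
Z=np.zeros((7,6))
np.maximum.at(Z,(((q[:,0]-200)//40).astype(int),((q[:,1]-220)//40).astype(int)),q[:,2])
print('rows x from 200, cols y from 220');print(Z.round())
print(rel([389.7,259.8,124],30.1))
E
```

```text
rows x from 200, cols y from 220
[[ 80.  77.  77. 133. 207. 207.]
 [  0.   0.   0.   0. 206. 207.]
 [  0.   0.   0. 185. 164. 205.]
 [  0.   0.   0.   0.   0. 218.]
 [  0.   0.   0.   0. 109. 219.]
 [  0.   0.   0.   0.   0.   0.]
 [  0.   0.   0.   0.   0. 538.]]
(array([ 0.3322, -0.2874, -0.0004]), np.float64(30.2))
```

```bash
python3 - <<'E'
from h import *
d=np.load('side0.npy',allow_pickle=True).item()
z=d['z_map']; v,u=np.mgrid[:384,:512]
c=np.stack([(u-d['cx'])/d['f']*z,(v-d['cy'])/d['f']*z,z],-1).reshape(-1,3)
w=((c-d['t'])@d['R'])
q=w[(z.ravel()>0)&(w[:,2]>40)&(w[:,0]>225)&(w[:,0]<400)&(w[:,1]>300)&(w[:,1]<430)]
a=np.radians(30.1); R=np.array([[np.cos(a),np.sin(a)],[np.sin(a),-np.cos(a)]])
l=(q[:,:2]-[389.7,259.8])@R.T
for b in range(40,220,20):
    m=(q[:,2]>=b)&(q[:,2]<b+20)
    if m.any(): print(b,m.sum(),'toolx',l[m,0].min().round(),l[m,0].max().round(),'tooly',l[m,1].min().round(),l[m,1].max().round(), 'near',l[m][(l[m,0]>-55)&(l[m,1]>-120)].round().tolist()[:6])
E
```

```text
40 201 toolx -75.0 77.0 tooly -198.0 -148.0 near []
60 219 toolx -83.0 80.0 tooly -210.0 -147.0 near []
80 176 toolx -88.0 77.0 tooly -214.0 -149.0 near []
100 175 toolx -88.0 77.0 tooly -213.0 -149.0 near []
120 145 toolx -74.0 78.0 tooly -214.0 -146.0 near []
140 156 toolx -77.0 76.0 tooly -213.0 -146.0 near []
160 162 toolx -74.0 78.0 tooly -212.0 -135.0 near []
180 167 toolx -74.0 77.0 tooly -212.0 -125.0 near []
200 108 toolx -75.0 78.0 tooly -227.0 -148.0 near []
```

```bash
python3 -m pendant '[[0,0.012,-0.01,-0.002,1],[0,0.045,-0.039,-0.005,4],[0,0.082,-0.071,-0.005,8],[0,0.119,-0.103,-0.005,12],[0,0.156,-0.135,-0.005,16],[0,0.193,-0.167,-0.005,19],[0,0.23,-0.199,-0.005,22],[0,0.267,-0.231,-0.005,25],[0,0.302,-0.261,-0.005,28],[0,0.325,-0.281,-0.005,30]]'
python3 -m pendant '[[0,0,0,0,0],[0,0.006,-0.006,0,0],[0,0.006,-0.006,0,0],[0,0.006,-0.006,0,0],[0,0.006,-0.006,0,0]]'
python3 - <<'E'
from h import *
d=cap('wrist'); np.save('w7.npy',d,allow_pickle=True); save(d,'pics/w7.png',s=1.5)
p,M=tool(); print(p); print(rel([389.7,259.8,50],30.1),rel([389.7,259.8,12],30.1))
y=cv2.inRange(cv2.cvtColor(d['image'],cv2.COLOR_RGB2HSV),(22,150,80),(35,255,255))
for c in cv2.findContours(y,cv2.RETR_EXTERNAL,cv2.CHAIN_APPROX_NONE)[0]:
    if cv2.contourArea(c)<40: continue
    P=cast(d,c.reshape(-1,2),11)[:,:2].astype(np.float32); rc=cv2.minAreaRect(P)
    m=cv2.moments(c); print(np.round([m['m10']/m['m00']*1.5,m['m01']/m['m00']*1.5]),np.round(rc[0],1),np.round(rc[1],1),round(rc[2],1))
E
```

```text
time_s: 15.1
tcp_pos: [389.0, 252.6, 126.2]
tcp_rot: [0.0, 0.965, 0.262, -0.002]
ft_force: [0.9, -0.4, -1.3]
opening: 0.083
finger_force: 40.0
time_s: 15.6
tcp_pos: [393.6, 257.9, 127.9]
tcp_rot: [0.0, 0.965, 0.261, -0.0]
ft_force: [0.6, -0.5, -1.3]
opening: 0.084
finger_force: 40.0
[393.63729475 258.00521218 128.05483758]
(array([-0.0025, -0.0035,  0.0781]), np.float64(0.1)) (array([-0.0025, -0.0035,  0.1161]), np.float64(0.1))
[465. 352.] [379.3 181.3] [40.3 54.6] 30.0
[403. 334.] [368.7 227.8] [11.6 13.6] 23.2
[355. 339.] [347.7 249.8] [26.5 18.8] 30.4
[545. 359.] [402.9 123.6] [56.6 40.5] 31.1
[404. 219.] [439.8 268.4] [38.2 13.5] 30.5
[562. 215.] [501.6 177.5] [54.4 35.7] 29.9
[382. 166.] [461.5 296.7] [22.3 22.4] 75.4
[356. 207.] [440.4 302.9] [71.9 18.5] 29.9
[475. 175.] [487.2 241.8] [93.6 53.2] 29.7
```

View pics/w7.png

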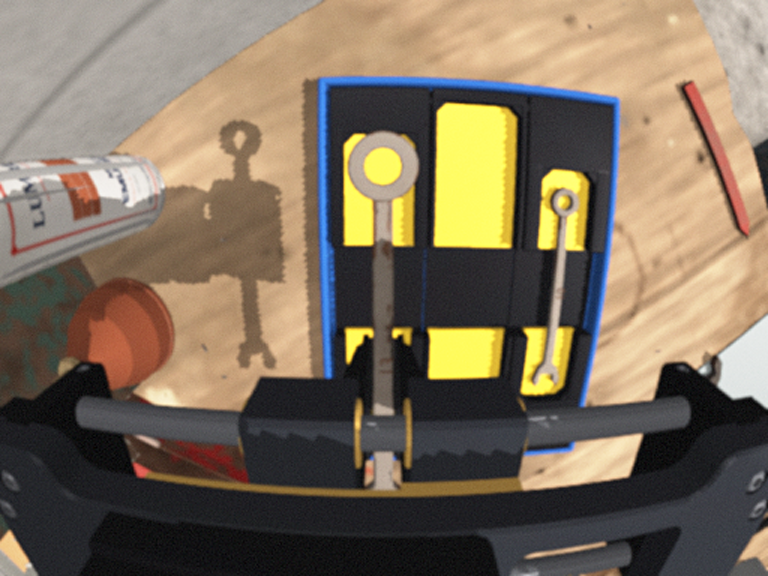

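Held medium spanner is straight in the tool, ring at (383,165) over the medium pocket column. The small one is in place at right, (563,200) to (545,378).

```bash
python3 -m pendant '[[0,-0.001,-0.001,0.005,0],[0,-0.002,-0.003,0.02,0],[0,-0.002,-0.003,0.045,0],[0,-0.002,-0.003,0.07,0],[0,-0.002,-0.003,0.09,0],[0,-0.002,-0.003,0.103,0],[0,-0.002,-0.003,0.109,0],[0,-0.002,-0.003,0.109,0],[0,-0.002,-0.003,0.109,0]]'
python3 - <<'E'
from h import *
print(rel([389.9,260,11],30.1))
E
```

```text
time_s: 16.55
tcp_pos: [390.8, 260.7, 19.9]
tcp_rot: [-0.0, 0.965, 0.261, 0.001]
ft_force: [0.3, -0.4, -0.7]
opening: 0.083
finger_force: 40.0
(array([-0.0011,  0.0002,  0.0089]), np.float64(0.2))
```

```bash
python3 -m pendant '[[0,-0.001,0,0.003,0],[0,-0.001,0,0.006,0],[0,-0.001,0,0.007,0],[0,-0.001,0,0.007,0]]'; python3 -m pendant '[[0,0,0,0.0005,0],[0,0,0,0.001,0],[0,0,0,0.001,0]]'
```

```text
time_s: 16.95
tcp_pos: [389.2, 259.9, 12.1]
tcp_rot: [-0.0, 0.965, 0.261, -0.0]
ft_force: [-0.6, 0.4, -0.6]
opening: 0.083
finger_force: 40.0
time_s: 17.25
tcp_pos: [389.4, 259.9, 11.3]
tcp_rot: [-0.0, 0.965, 0.261, 0.0]
ft_force: [0.6, -0.1, -0.1]
opening: 0.081
finger_force: 40.0
```

```bash
python3 -m pendant '[[0,0,0,0.0005,0],[0,0,0,0.001,0],[0,0,0,0.001,0]]'
```

```text
time_s: 17.55
tcp_pos: [389.5, 260.0, 11.3]
tcp_rot: [0.0, 0.965, 0.261, -0.0]
ft_force: [-3.9, -2.2, 8.2]
opening: 0.086
finger_force: 40.0
```

Contact with the floor (8 N). Release and rise, then go to look at the large one.

```bash
python3 -m pendant '[[0,0,0,-0.0005,0],[0.1,0,0,-0.0005,0],[0.15,0,0,-0.0005,0],[0.25,0,0,-0.0005,0],[0.3,0,0,-0.0005,0],[0.3,0,0,-0.0005,0],[0.3,0,0,-0.01,0],[0.3,0,0,-0.03,0],[0.3,0,0,-0.06,0],[0.3,0,0,-0.1,0]]' 5
python3 - <<'E'
from h import *
print(r.observe()['tcp_pos'],rel([422,-126,115],62.5))
E
```

```text
time_s: 18.55
tcp_pos: [387.9, 259.2, 110.1]
tcp_rot: [0.0, 0.965, 0.261, -0.002]
ft_force: [1.0, 0.3, -0.2]
opening: 0.299
finger_force: 0.0
[387.92790585 259.17119809 110.09704075] (array([-0.1649,  0.3497, -0.0044]), np.float64(-32.2))
```

```bash
python3 -m pendant '[[0.3,-0.006,0.012,-0.015,-1],[0.4,-0.02,0.042,-0.015,-4],[0.5,-0.038,0.08,-0.015,-8],[0.5,-0.056,0.12,-0.015,-12],[0.5,-0.075,0.16,-0.015,-16],[0.5,-0.094,0.2,-0.015,-20],[0.5,-0.113,0.24,-0.015,-24],[0.5,-0.132,0.28,-0.015,-28],[0.5,-0.15,0.317,-0.01,-31],[0.5,-0.161,0.342,-0.007,-32.2]]'
python3 -m pendant '[[0.5,-0.002,0.002,0,0],[0.5,-0.004,0.007,0,0],[0.5,-0.004,0.007,0,0],[0.5,-0.004,0.007,0,0],[0.5,-0.004,0.007,0,0]]'
python3 - <<'E'
from h import *
d=cap('wrist'); np.save('w8.npy',d,allow_pickle=True); save(d,'pics/w8.png',s=1.5)
p,M=tool(); print(p,np.degrees(np.arctan2(M[1,0],M[0,0])))
E
```

```text
time_s: 19.55
tcp_pos: [422.8, -119.2, 118.0]
tcp_rot: [0.001, 0.855, 0.518, 0.0]
ft_force: [0.6, 0.4, 0.1]
opening: 0.502
finger_force: 0.0
time_s: 20.05
tcp_pos: [427.2, -122.4, 117.3]
tcp_rot: [-0.0, 0.854, 0.519, 0.0]
ft_force: [0.3, -0.3, 0.4]
opening: 0.498
finger_force: 0.0
[ 427.22872863 -122.53764905  117.2302599 ] 62.588392457473155
```

View pics/w8.png

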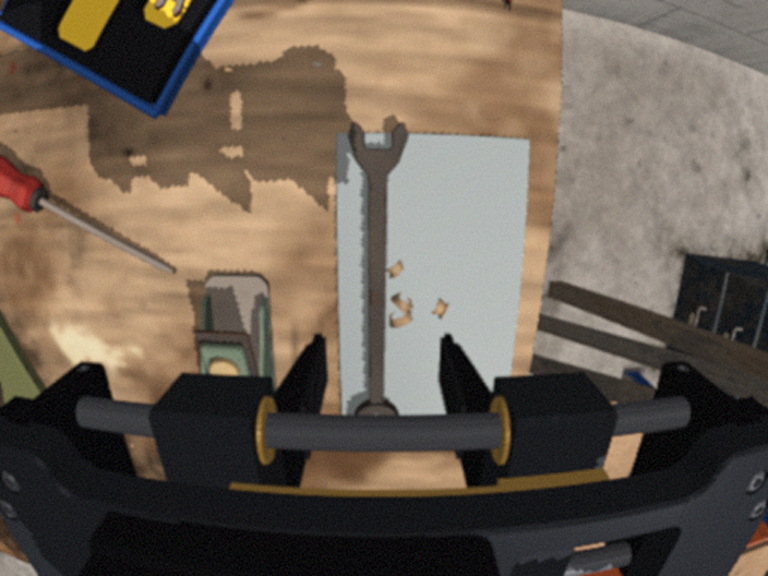

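Large spanner: jaw tips at (354,126) and (403,124), shank (378,190) to (376,385), ring hidden behind the gripper.

```bash
python3 - <<'E'
from h import *
d=np.load('w8.npy',allow_pickle=True).item(); p,M=tool()
P=cast(d,np.array([[379,123],[378,190],[376,385]])/1.5,12)
print(P.round(1),((P-p)@M).round(1))
u=(P[1]-P[2]); u/=np.linalg.norm(u); print('ang',np.degrees(np.arctan2(u[1],u[0])))
s=P[0]-112.5*u; print('mid',s, 'w1 421.1,-126.3  w2 424,-125.6'); print(rel([s[0],s[1],4.5],np.degrees(np.arctan2(u[1],u[0]))))
E
```

```text
[[ 474.2  -29.2   12. ]
 [ 454.6  -65.5   12. ]
 [ 391.8 -182.8   12. ]] [[104.5  -1.3 105.2]
 [ 63.2  -1.9 105.2]
 [-69.9  -3.7 105.2]]
ang 61.80619441125163
mid [ 421.06592885 -128.33230773   12.        ] w1 421.1,-126.3  w2 424,-125.6
(array([-0.008 , -0.0028,  0.1127]), np.float64(0.8))
```

```bash
python3 -m pendant '[[0.4,-0.002,-0.001,0.01,0.7],[0.35,-0.005,-0.0027,0.03,0.7],[0.3,-0.007,-0.0027,0.06,0.7],[0.3,-0.007,-0.0027,0.085,0.7],[0.3,-0.007,-0.0027,0.099,0.7],[0.3,-0.007,-0.0027,0.102,0.7],[0.3,-0.007,-0.0027,0.102,0.7],[0.3,-0.007,-0.0027,0.102,0.7]]' 20
python3 - <<'E'
from h import *
print(rel([421.6,-127.3,4.5],61.8))
E
```

```text
time_s: 20.9
tcp_pos: [422.2, -128.6, 15.9]
tcp_rot: [0.001, 0.858, 0.514, 0.0]
ft_force: [-0.6, 0.1, 0.2]
opening: 0.297
finger_force: 0.0
(array([ 0.0009, -0.0011,  0.0114]), np.float64(-0.0))
```

```bash
python3 -m pendant '[[0.3,0,-0.001,0.004,0],[0.3,0,-0.001,0.008,0],[0.3,0,-0.001,0.0105,0],[0.25,0,-0.001,0.011,0],[0.18,0,-0.001,0.011,0],[0.1,0,-0.001,0.011,0],[0,0,-0.001,0.011,0],[0,0,-0.001,0.011,0],[0,0,-0.001,0.011,0]]' 25
```

```text
time_s: 21.8
tcp_pos: [420.7, -127.9, 4.2]
tcp_rot: [0.0, 0.858, 0.514, 0.0]
ft_force: [0.0, 0.2, 0.1]
opening: 0.115
finger_force: 25.0
```

```bash
python3 -m pendant '[[0,0,0,0,0],[0,0,0,0,0],[0,0,0,-0.005,0],[0,0,0,-0.015,0],[0,0,0,-0.035,0],[0,0,0,-0.065,0],[0,0,0,-0.095,0],[0,0,0,-0.115,0],[0,0,0,-0.12,0],[0,0,0,-0.12,0]]' 50
python3 - <<'E'
from h import *
print(rel([421.1,204.2,128],30.0))
E
```

```text
time_s: 22.8
tcp_pos: [421.1, -128.1, 125.1]
tcp_rot: [0.001, 0.858, 0.514, 0.001]
ft_force: [0.4, 1.0, -2.7]
opening: 0.109
finger_force: 50.0
(array([ 0.2928, -0.157 , -0.0032]), np.float64(31.8))
```

```bash
python3 -m pendant '[[0,0.01,-0.005,-0.002,1],[0,0.035,-0.019,-0.003,4],[0,0.068,-0.036,-0.003,8],[0,0.102,-0.055,-0.003,12],[0,0.136,-0.073,-0.003,16],[0,0.17,-0.091,-0.003,20],[0,0.204,-0.109,-0.003,24],[0,0.238,-0.128,-0.003,28],[0,0.268,-0.144,-0.003,31],[0,0.287,-0.154,-0.003,31.8]]'
python3 -m pendant '[[0,0.003,-0.002,0,0],[0,0.003,-0.002,0,0],[0,0.003,-0.002,0,0],[0,0.003,-0.002,0,0]]'
python3 - <<'E'
from h import *
d=cap('wrist'); np.save('w9.npy',d,allow_pickle=True); save(d,'pics/w9.png',s=1.5)
p,M=tool(); print(p,rel([421.1,204.2,20],30.1))
E
```

```text
time_s: 23.8
tcp_pos: [418.9, 199.6, 125.0]
tcp_rot: [-0.0, 0.966, 0.259, -0.002]
ft_force: [0.0, -1.0, -1.5]
opening: 0.113
finger_force: 50.0
time_s: 24.2
tcp_pos: [422.0, 200.0, 126.7]
tcp_rot: [0.0, 0.966, 0.258, -0.0]
ft_force: [0.7, -0.5, -2.4]
opening: 0.11
finger_force: 50.0
[422.15032273 200.05503672 126.89682661] (array([ 0.0012, -0.0041,  0.1069]), np.float64(-0.2))
```

View pics/w9.png

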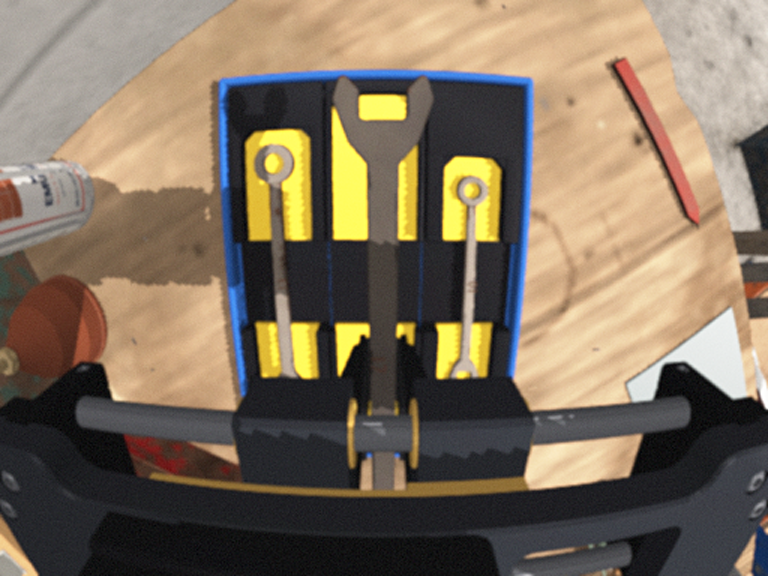

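Medium (left) and small (right) both lie in their pockets; the held large one has its jaw tips at (344,82)/(424,80).

```bash
python3 - <<'E'
from h import *
d=np.load('w9.npy',allow_pickle=True).item(); p,M=tool()
P=cast(d,np.array([[344,80],[424,78],[383,160],[384,330]])/1.5,p[2]+9); print(((P-p)@M).round(1))
y=cv2.inRange(cv2.cvtColor(d['image'],cv2.COLOR_RGB2HSV),(22,150,80),(35,255,255))[:170]
ys,xs=np.nonzero(y); m=(xs>215)&(xs<285)&(ys<165); Q=(cast(d,np.stack([xs[m],ys[m]],1),11)-p)@M
print('large far half, tool x',Q[:,0].min(),Q[:,0].max(),'y',Q[:,1].min(),Q[:,1].max(),'expected 30..122.5, +-26.5')
E
python3 -m pendant '[[0,0.001,-0.001,0.005,0],[0,0.001,-0.0035,0.02,0],[0,0.001,-0.004,0.045,0],[0,0.001,-0.004,0.07,0],[0,0.001,-0.004,0.085,0],[0,0.001,-0.004,0.09,0],[0,0.001,-0.004,0.09,0],[0,0.001,-0.004,0.09,0]]'
```

```text
[[111.  -13.   -9.1]
 [111.8  15.1  -9. ]
 [ 81.8   0.7  -9. ]
 [ 17.8   1.1  -9. ]]
large far half, tool x 31.129688282346756 123.96790869719605 y -31.585148860622727 22.69293298774982 expected 30..122.5, +-26.5
time_s: 25.05
tcp_pos: [421.5, 205.2, 37.6]
tcp_rot: [-0.0, 0.966, 0.259, 0.0]
ft_force: [0.8, 0.1, -2.6]
opening: 0.114
finger_force: 50.0
```

```bash
python3 -m pendant '[[0,0.001,0,0.006,0],[0,0.001,0,0.013,0],[0,0.001,0,0.019,0],[0,0.001,0,0.022,0],[0,0.001,0,0.023,0],[0,0.001,0,0.023,0]]'; python3 -m pendant '[[0,0,0,0.0005,0],[0,0,0,0.001,0],[0,0,0,0.001,0]]'
```

```text
time_s: 25.65
tcp_pos: [421.8, 205.4, 13.9]
tcp_rot: [0.0, 0.966, 0.259, -0.0]
ft_force: [-0.9, -0.4, -2.0]
opening: 0.11
finger_force: 50.0
time_s: 25.95
tcp_pos: [422.0, 205.5, 13.3]
tcp_rot: [-0.0, 0.966, 0.259, 0.0]
ft_force: [0.3, -0.0, -1.8]
opening: 0.109
finger_force: 50.0
```

```bash
python3 -m pendant '[[0,0,0,0.0005,0],[0,0,0,0.001,0],[0,0,0,0.001,0]]';python3 -m pendant '[[0,0,0,0.0005,0],[0,0,0,0.0005,0],[0,0,0,0.0005,0]]'
```

```text
time_s: 26.25
tcp_pos: [422.0, 205.5, 12.3]
tcp_rot: [-0.0, 0.966, 0.259, 0.0]
ft_force: [-0.2, 0.5, -2.1]
opening: 0.109
finger_force: 50.0
time_s: 26.55
tcp_pos: [422.0, 205.6, 12.2]
tcp_rot: [0.0, 0.966, 0.259, -0.0]
ft_force: [-3.5, -1.3, 5.7]
opening: 0.111
finger_force: 50.0
```

Contact. Release, rise and check.

```bash
python3 -m pendant '[[0.05,0,0,0,0],[0.15,0,0,0,0],[0.2,0,0,0,0],[0.25,0,0,0,0],[0.3,0,0,0,0],[0.3,0,0,0,0],[0.3,0,0,-0.01,0],[0.3,0,0,-0.03,0],[0.3,0,0,-0.06,0],[0.3,0,0,-0.1,0]]' 5
python3 -m pendant '[[0.3,-0.02,0,-0.04,0],[0.3,-0.05,0,-0.07,0],[0.3,-0.08,0,-0.09,0],[0.3,-0.1,0,-0.09,0],[0.3,-0.1,0,-0.09,0],[0.3,-0.1,0,-0.09,0]]'
python3 - <<'E'
from h import *
d=cap('wrist'); save(d,'pics/w10.png',s=1.5)
E
```

```text
time_s: 27.55
tcp_pos: [420.5, 205.0, 111.6]
tcp_rot: [0.0, 0.966, 0.259, -0.002]
ft_force: [-0.4, 0.1, -0.0]
opening: 0.297
finger_force: 0.0
time_s: 28.15
tcp_pos: [335.5, 155.6, 202.1]
tcp_rot: [-0.0, 0.966, 0.259, 0.001]
ft_force: [-0.2, -0.0, 1.0]
opening: 0.299
finger_force: 0.0
```

View pics/w10.png

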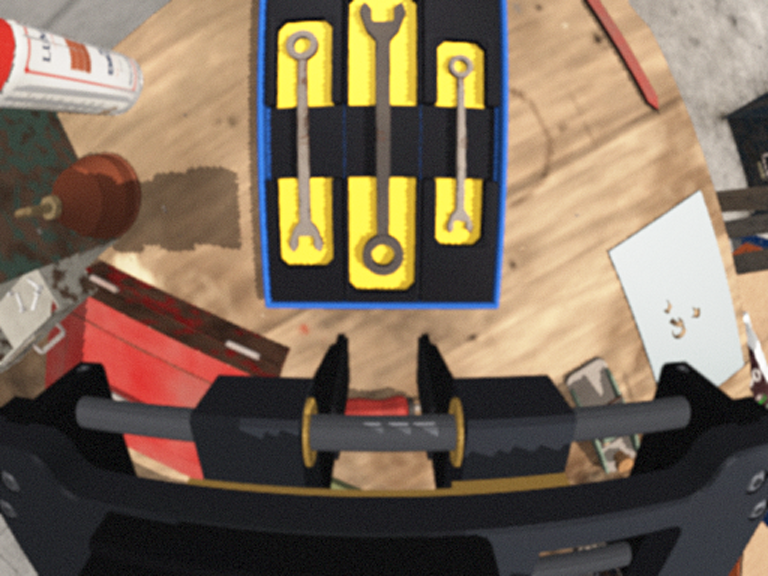

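All three spanners lie in their own pockets: medium at (303,140), large at (383,135), small at (460,145). The mat is clear apart from the shavings, and the gripper is free.

```bash
python3 -c "from plant import r; print(r.sign_off())"
```

```text
the job is handed in; nothing more can be done
None
```

All three spanners are back in the blue tray, each flat in the pocket of its own length, with the small one lifted off and put away first; the job is handed in after about 28 s of robot time.

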